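Tighten the lamp-base clamp nut with an adjustable wrench

TASK

Lay the adjustable wrench flat over the brass clamp nut on the lamp base, then roll its worm with a fingertip until the jaws just fit the nut. Swing the handle clockwise (seen from above) to turn the nut until it is fully home against its stop, and leave the wrench flat on the nut with its jaws still fitting. Turn the nut only with the wrench, set the jaw only by its worm, and leave the other things on the desk where they are.

Things in the scene. Friction and masses are not known exactly. Their poses are not given: they have to be found in the camera images.
- lamp_base: white round lamp base fixed to the desk: 170 mm across, 16 mm thick; origin at its underside's centre. The nut sits on its middle, axis upright, spanning 16 to 31 mm over the desk; a steel spigot 22 mm across rises through the nut to 56 mm. The wrench can be lowered over spigot and nut from above and then lies flat on the base, its underside 16 mm over the desk
- nut_center (a point): centre (half-way up) of the brass hexagon nut: 34 mm across flats, 39 mm across corners, 15 mm high. z is up; the frame turns with the nut: two flats face its +y and -y, two corners point to its +x and -x. In the wrench, flats lie against the jaw faces, so the wrench fits in six directions
- nut (a joint): turn of the nut in rad; it grows clockwise seen from above (tightening). At 1.0 it comes hard against its stop (home); it starts at 0.1 to 0.4. Friction about 0.25 N m; it stays where it is left
- fixed_jaw (a point): middle of the wrench's fixed jaw face, half-way up its 16 mm. Wrench axes: z up, x from handle to open mouth, y from sliding to fixed jaw. The jaw faces run along x from 23 mm behind this point (the throat, a flat bar) to 18 mm in front. With the jaws fitting, the nut's centre lies 17 mm from this point in -y. The fixed jaw is 14 mm thick
- wrench_grip (a point): centre of the handle of the steel adjustable wrench (190 mm long, 0.4 kg, starts flat on the desk), same axes: 105 mm behind the fixed_jaw point and 17 mm from it in -y. The handle is 20 mm wide, 14 mm thick, straight along x from 36 mm in front of this point to 57 mm behind; the balance point is some 40 mm in front of it. On the nut its outer part overhangs the base, 17 mm clear of the desk
- worm_top (a point): top of the worm, a dark knurled roller in a window of the wrench's head, same axes: 45.5 mm behind the fixed_jaw point, 25 mm in -y; 19 mm across, 15.5 mm wide, axle along y, 3.7 mm proud of the head. Roll it by pressing a fingertip on it (5 to 8 N) and dragging: towards the mouth (+x) closes the jaw, 2.5 mm per 20 mm of drag; the other way opens it
- jaw (a joint): position of the sliding jaw in m: the gap between the jaw faces is 30 mm plus this. It starts at 10 to 16 mm (gap 40 to 46 mm); at 4 mm the gap equals the nut's width. It moves along wrench y, is driven only by the worm and stays where the worm leaves it
- tape_roll: roll of masking tape, 110 mm across, 24 mm high, lying flat; not needed, leave it in place
- polish_a: small closed bottle, 34 mm across, 75 mm tall, standing; not needed, leave it in place
- polish_b: small closed bottle, 34 mm across, 75 mm tall, standing; not needed, leave it in place
- cream_jar: white closed jar, 68 mm across, 60 mm tall; not needed, leave it in place
- buffer: grey nail buffer block, 95 x 28 x 28 mm; not needed, leave it in place
- bowl: white ceramic bowl, 110 mm across, 45 mm tall; not needed, leave it in place
- brush: hand brush, 170 mm long, lying flat; not needed, leave it in place
Not all that is in view belongs to the job. Several things have the shape of the lamp_base; the one meant has the colours described above.

How it is judged:
By the outcome, as a careful person would: the job done as asked, in the order asked, and still so for the second after the job is handed in, with the robot touching nothing.
It also fails if it takes over 72 s, if anything falls off the work surface, if the arm or the gripper's body presses on something with over 40 N, if the wrist force passes 120 N, or if a joint passes its speed limit or range.

ROBOT

A 6-joint arm with a two-finger parallel gripper is mounted at the origin on the work surface. World frame = base frame: x ahead of the robot, y to its left, z up, the work surface at z = 0. Lengths are in mm, angles in rad, forces in N, time in s.
With the tool pointing down it reaches from about 425 to 1125 mm from the base axis. Payload 14.9 kg.
Tool frame: the origin (TCP) lies on the centre line of the jaws, within the pads' length; the fingertips stand ctrl.tcp_to_tips ahead of it and the grasp point (between the pads) lies 6 mm ahead of it (ctrl.tcp_to_tips is the distance from the TCP to the fingertips, in mm); x points along the fingers, y is the direction in which the jaws open and shut, and the axes are right-handed (so a half turn about x gives the same grasp; the last joint's range is limited). The gripper opens to 91 mm and grips with 3 to 60 N. Pads are 32 mm wide; open, the fingers measure 118 mm over their backs; the gripper's body (76 mm by 178 mm) begins 60 mm behind the grasp point.
Start: joints at [1.112, 0.379, 1.734, -0, 1.028, -0.033], TCP at [289.143, 637.506, 238.932] pointing down, gripper open.
Joint ranges: [-2.77, 2.77], [-0.74, 2.19], [0, 2.66], [-1.06, 4.2], [0.31, 2.87], [-3.08, 3.08]. Speed limits (rad/s): [1.89, 1.89, 2.39, 3.14, 3.14, 3.14].

INTERFACE

Orientations are given as a rotation vector (axis times angle).
In Python, from cell import ctrl gives the robot as it stands. Calls block until the motion is done:
- ctrl.movep(position, orientation): joint-space move of the TCP to a pose.
- ctrl.move_straight(position, frame=None, vel=150): straight line of the TCP; frame=None keeps the orientation; vel is the mean speed in mm/s.
- ctrl.movej(angles): joint-space move.
- ctrl.grip(opening, force=None): finger opening in mm; force is the grip in N (None keeps the last); returns when the fingers have stopped.
- ctrl.pause(seconds).
- ctrl.solve_ik(position, orientation): joint angles nearest the present ones, or None.
- ctrl.read_state(): the state.
- ctrl.get_image(name): name is "scene" or "top" or "wrist"; returns the picture (480x640x3 uint8, blue, green, red); there is no depth.
- ctrl.get_calibration(name): a dict with "fx", "fy", "cx", "cy" (pixels), "world_from_camera" (4x4, takes a point from camera to world coordinates). Camera axes: x right, y up, looking along -z (the intrinsics and any distortion apply to the point x, -y, -z); pixel columns grow to the right and rows downward; lengths in mm; the calibration is good to about 2 mm. A picture is of the moment at which its call begins: read the wrist's pose just before it. get_calibration takes no time and is no camera call; for the wrist camera it gives the pose at the moment of the call.
A pose or a line that the arm cannot do raises ctrl.PlanningError and nothing moves.
- ctrl.job_done(): hands the job in, once; it reports no verdict.
The state is a dict: "time_s": time; "qpos": joint angles; "qvel": joint speeds; "joint_torque": joint torques, N m; "eef_pos": TCP position; "tcp_rot": TCP orientation; "force": force on the tool from outside, world axes, zero at the start; "ft_torque": the same for the moment, N m; "gripper_width": finger opening in mm.
Only numpy, scipy, OpenCV 4.12 (cv2) and the standard library are available. Lean on these libraries where they do the work, as an engineer would, in place of code of your own. Each camera call takes 0.05 s, during which the arm holds its last target. There are 200 camera calls.

## Working session

There is one attempt and no reset: what is moved stays moved. The work goes in short steps, each a Python script; the robot and the scene stay as the last script left them, time stands still between calls to the robot, and variables do not carry over. Pictures are saved under pics/ and viewed, about 8 in all and at most 12, crops included, and the job is handed in when it is done.

```bash
mkdir -p pics; ls
python3 - <<'E'
from cell import ctrl
import cv2,numpy as np
print(ctrl.read_state()); print(ctrl.tcp_to_tips if hasattr(ctrl,'tcp_to_tips') else None)
for n in("scene","top","wrist"):
    im=ctrl.get_image(n); cv2.imwrite(f"pics/{n}0.png",im); print(n,ctrl.get_calibration(n))
E
```

```text
pics
{'time_s': 0.0, 'qpos': array([ 1.11174198e+00,  3.79435828e-01,  1.73474589e+00,  3.02474846e-05,
        1.02848819e+00, -3.32901234e-02]), 'qvel': array([-3.91066842e-04,  7.80328633e-04, -1.45696681e-03,  5.71817461e-04,
        8.00919685e-04,  2.31012506e-06]), 'joint_torque': array([-2.91665162e-05, -7.63737774e+01, -4.34362543e+01,  6.50114380e-02,
        4.24894562e-02, -1.03420823e-04]), 'eef_pos': array([288.95021168, 637.19637802, 238.28645261]), 'tcp_rot': array([ 0.33314154,  1.54516495, -0.33478296]), 'force': array([-0.2725606 ,  0.45479978,  0.59801478]), 'ft_torque': array([ 0.01032983, -0.00424663,  0.04182307]), 'gripper_width': 91.10641467002847}
25.0
scene {'fx': 503.4156965695278, 'fy': 503.4156965695278, 'cx': 314.13142978733896, 'cy': 234.49223543286922, 'world_from_camera': array([[ 2.83705690e-01, -8.37618076e-01,  4.66805142e-01,
         9.55273085e+02],
       [ 9.58911385e-01,  2.47720922e-01, -1.38287023e-01,
        -1.30445726e+02],
       [ 1.94309760e-04,  4.86857580e-01,  8.73481344e-01,
         9.55181405e+02],
       [ 0.00000000e+00,  0.
[... 295 characters left out ...]
-2.91842867e-02, -1.66160918e-03,
        -7.20029412e+00],
       [-4.31348972e-03,  9.10405364e-02,  9.95837846e-01,
         1.50330008e+03],
       [ 0.00000000e+00,  0.00000000e+00,  0.00000000e+00,
         1.00000000e+00]])}
wrist {'fx': 353.649534841058, 'fy': 353.649534841058, 'cx': 322.69541074074453, 'cy': 242.3163249803614, 'world_from_camera': array([[ 4.12963603e-01, -8.71282717e-01, -2.65193307e-01,
         2.12995786e+02],
       [ 9.10746843e-01,  3.94711058e-01,  1.21422275e-01,
         6.70824761e+02],
       [-1.11839844e-03, -2.91666947e-01,  9.56519284e-01,
         3.84144515e+02],
       [ 0.00000000e+00,  0.00000000e+00,  0.00000000e+00,
         1.00000000e+00]])}
```

View pics/top0.png

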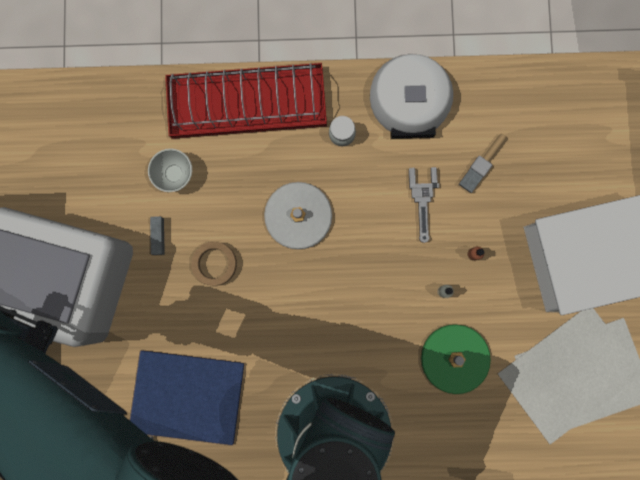

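The top view shows the wrench at about (424,205) with its mouth up (+x). The white lamp base is at (298,215) and the green one is a decoy. Next I'll locate both roughly and take close wrist views.

```bash
cat > h.py <<'E'
from cell import ctrl
import cv2,numpy as np
from scipy.spatial.transform import Rotation as R
def ray(cal,u,v,z):
    T=cal["world_from_camera"];d=T[:3,:3]@np.array([(u-cal["cx"])/cal["fx"],-(v-cal["cy"])/cal["fy"],-1])
    o=T[:3,3];return o+d*(z-o[2])/d[2]
def proj(cal,p):
    T=cal["world_from_camera"];c=T[:3,:3].T@(np.array(p,float)-T[:3,3])
    return cal["cx"]+cal["fx"]*c[0]/-c[2], cal["cy"]-cal["fy"]*c[1]/-c[2]
def rot(a):
    """tool down; tool z axis along world heading a, jaws open across it"""
    x=np.array([0,0,-1.]);z=np.array([np.cos(a),np.sin(a),0]);y=np.cross(z,x)
    return R.from_matrix(np.c_[x,y,z])
def rv(a): return rot(a).as_rotvec()
def rect(im,cal,cen,half,z,n,name,s=None):
    """metric top-down crop at plane z (1 px = 2*half/n mm); image right=+x world, up=+y"""
    w=np.array([[-1,1],[1,1],[1,-1],[-1,-1]])*half+np.array(cen)
    src=np.float32([proj(cal,(*p,z)) for p in w]);dst=np.float32([[0,0],[n,0],[n,n],[0,n]])
    o=cv2.warpPerspective(im,cv2.getPerspectiveTransform(src,dst),(n,n),flags=cv2.INTER_CUBIC)
    cv2.imwrite(name,o);return o
E
python3 - <<'E'
from h import *
c=ctrl.get_calibration("top")
for n,p,z in[("nut",(298,214),31),("grip",(424,218),8),("mouth",(423,172),16),("tail",(425,240),8),("base",(299,215),16)]: print(n,ray(c,*p,z).round(0))
s=ctrl.read_state();M=R.from_rotvec(s["tcp_rot"]).as_matrix();print(M.round(2))
w=ctrl.get_calibration("wrist")["world_from_camera"]
print((M.T@(w[:3,3]-s["eef_pos"])).round(1),(M.T@w[:3,:3]).round(2))
E
```

```text
nut [542.  74.  31.]
grip [ 526. -241.    8.]
mouth [ 642. -242.   16.]
tail [ 470. -241.    8.]
base [542.  73.  16.]
[[-0.    0.41  0.91]
 [-0.    0.91 -0.41]
 [-1.   -0.   -0.  ]]
[-145.7   -0.9  -83.1] [[ 0.    0.29 -0.96]
 [ 1.   -0.    0.  ]
 [-0.   -0.96 -0.29]]
```

Run:
```python
from h import *
def look(t,a,z,name):
    p=np.array([t[0]+83*np.cos(a),t[1]+83*np.sin(a),z])
    ctrl.movep(p,rv(a)); ctrl.pause(.3)
    c=ctrl.get_calibration("wrist"); im=ctrl.get_image("wrist")
    cv2.imwrite(f"pics/{name}.png",im); np.save(f"pics/{name}.npy",c,allow_pickle=True); return im,c
im,c=look((542,74),0,110,"nut1"); a=rect(im,c,(542,74),50,31,400,"pics/nr.png")
print(ctrl.read_state()["time_s"],ctrl.read_state()["qpos"].round(2))
im,c=look((565,-242),np.pi/2,130,"wr1"); b=rect(im,c,(560,-242),110,16,800,"pics/wr.png")[200:600]
print(ctrl.read_state()["time_s"],ctrl.read_state()["qpos"].round(2))
v=np.zeros((600,800,3),np.uint8); v[:400]=b
cv2.imwrite("pics/v2.png",v[:400]);
```

```text
2.875 [ 0.08  0.45  1.92 -0.    0.77 -1.49]
6.8083 [-0.31  0.36  2.01 -0.    0.78  2.83]
```

View pics/nr.png

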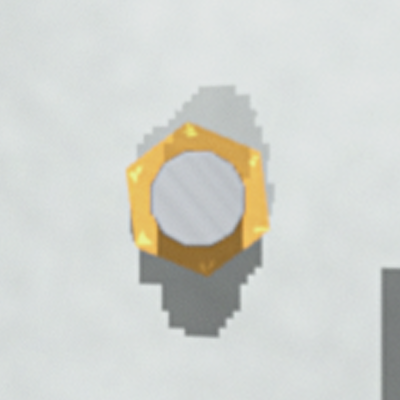

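View pics/v2.png

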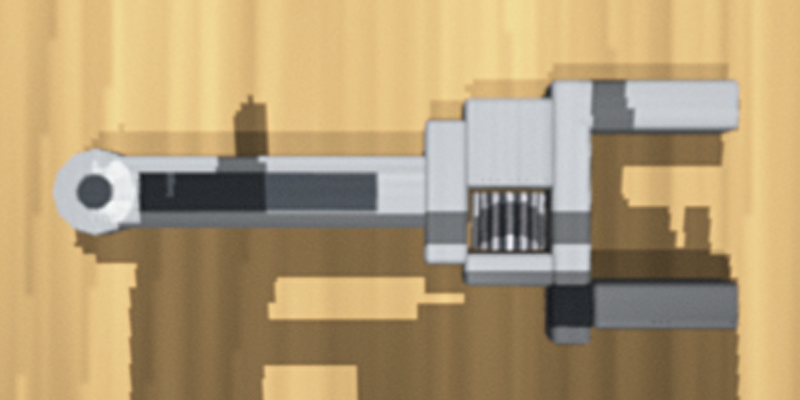

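The rectified views give 0.25 mm/px for the nut and 0.275 mm/px for the wrench.
- **Nut:** the hexagon's centre is at (197,199.5), or about (541.3, 74.1) in world coordinates. Its corners are about 38.5 mm apart, and they point to about 36.7° + 60k.
- **Wrench:** it heads along +x. The fixed face is at row 130 and the throat at column 590, so fixed_jaw is about (635, −222.7). The gap is about 42 mm, and the worm shows where it should.

I'll refine the nut by colour mask, then grasp.

```bash
cat >> h.py <<'E'
def hexfit(im,c0,half,c):
    """brass nut mask in a rectified crop -> centre, corner direction (deg, mod 60)"""
    hsv=cv2.cvtColor(im,cv2.COLOR_BGR2HSV);m=cv2.inRange(hsv,(10,100,60),(35,255,255))
    cs,_=cv2.findContours(m,cv2.RETR_EXTERNAL,cv2.CHAIN_APPROX_NONE);h=cv2.convexHull(max(cs,key=cv2.contourArea))
    s=2*half/im.shape[0];p=h[:,0,:].astype(float);M=cv2.moments(h);cen=np.array([M["m10"],M["m01"]])/M["m00"]
    d=cv2.convexHull(h)[:,0,:]-cen;# 6-fold phase from the polygon's radius
    f=np.zeros(im.shape[:2],np.uint8);cv2.fillConvexPoly(f,h,1);y,x=np.nonzero(f);zc=(x-cen[0])-1j*(y-cen[1])
    ph=np.degrees(np.angle(np.sum(zc**6)))/6
    return np.array(c)+(cen-im.shape[0]/2)*[s,-s],ph%60,np.sqrt(len(x)*s*s/0.866)
E
python3 - <<'E'
from h import *
print(hexfit(cv2.imread("pics/nr.png"),0,50,(542,74)))
a=-np.pi; g=np.array([550,-239.6])
ctrl.movep([*g,110],rv(a)); ctrl.pause(.2)
ctrl.move_straight([*g,29],vel=80); ctrl.pause(.2); print(ctrl.read_state()["force"].round(1),ctrl.read_state()["eef_pos"].round(2))
ctrl.grip(5,40); s=ctrl.read_state(); print(s["gripper_width"],s["force"].round(1),s["eef_pos"].round(2))
ctrl.move_straight([*g,60],vel=60);ctrl.pause(.2); s=ctrl.read_state(); print(s["gripper_width"],s["force"].round(1),s["time_s"])
E
```

```text
(array([541.30969743,  74.2441399 ]), np.float64(37.151351722877095), np.float64(33.965450793049364))
[ 0.4  0.7 -1.1] [ 550.26 -239.71   29.44]
20.040444234883033 [-2.6 -0.2 -1.1] [ 549.81 -239.57   28.91]
19.94084046067712 [ 0.3  1.  -4.2] 11.8333
```

```bash
cat >> h.py <<'E'
NUT=np.array([541.31,74.24]);PHI=np.radians(97.15)
xw=np.array([np.cos(PHI),np.sin(PHI)]);yw=np.array([-xw[1],xw[0]])
E
python3 - <<'E'
from h import *
g=NUT-86*xw+2.5*yw; print(g)
ctrl.move_straight([550,-239.6,112]); ctrl.movep([*g,112],rv(PHI-np.pi)); ctrl.pause(.4)
c=ctrl.get_calibration("wrist"); im=ctrl.get_image("wrist"); s=ctrl.read_state(); print(s["eef_pos"],s["time_s"],s["qpos"].round(2))
cv2.imwrite("pics/hover.png",im); np.save("pics/hover.npy",c,allow_pickle=True); print(c["world_from_camera"][:3,3])
print("spigot top px",proj(c,(*NUT,56)),"fixed jaw top px",proj(c,(*(NUT-1*xw+(2.5+17)*yw),99)))
E
```

```text
[549.53363738 -11.40240648]
[549.54697493 -11.54567731 112.01320818] 13.975 [-0.06  0.34  2.08  0.    0.72 -0.19]
[538.95349198  70.01912173 257.7013666 ]
spigot top px (np.float64(328.2945794128186), np.float64(126.69038206523354)) fixed jaw top px (np.float64(284.03391038417), np.float64(127.13412378771864))
```

View pics/hover.png

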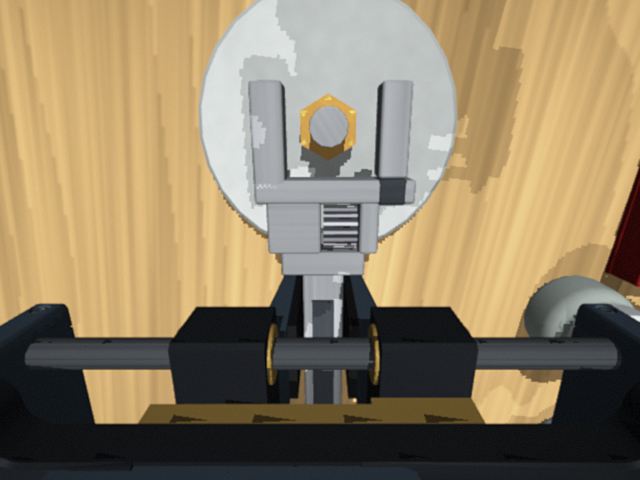

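The hover view agrees with prediction: the spigot is at (328,127) and the fixed face at column 284, with the throat around row 179. I'll lower it.

Run:
```python
from h import *
g=NUT-86*xw+2.5*yw
ctrl.move_straight([*g,60],vel=80)
for z in(54,50,48,47,46,45.3,44.8):
    ctrl.move_straight([*g,z],vel=30); s=ctrl.read_state(); print(z,s["force"].round(1))
    if s["force"][2]>4: break
ctrl.grip(40); ctrl.pause(.2); ctrl.move_straight([*g,130],vel=120); ctrl.pause(.2)
c=ctrl.get_calibration("wrist"); im=ctrl.get_image("wrist"); s=ctrl.read_state(); print(s["time_s"],s["force"].round(1))
cv2.imwrite("pics/placed.png",im); np.save("pics/placed.npy",c,allow_pickle=True)
rect(im,c,NUT-15*xw,60,32,600,"pics/pr.png")
```

```text
54 [-0.  -0.2 -4.6]
50 [ 0.5  0.6 -4.6]
48 [ 0.2 -0.  -4.3]
47 [-0.5 -0.4 -4.4]
46 [-0.3 -0.  -3.9]
45.3 [ 0.4  0.2 -4.8]
44.8 [-0.9 -0.3 -0.9]
18.4833 [-0.1  0.2 -0.1]
```

View pics/pr.png

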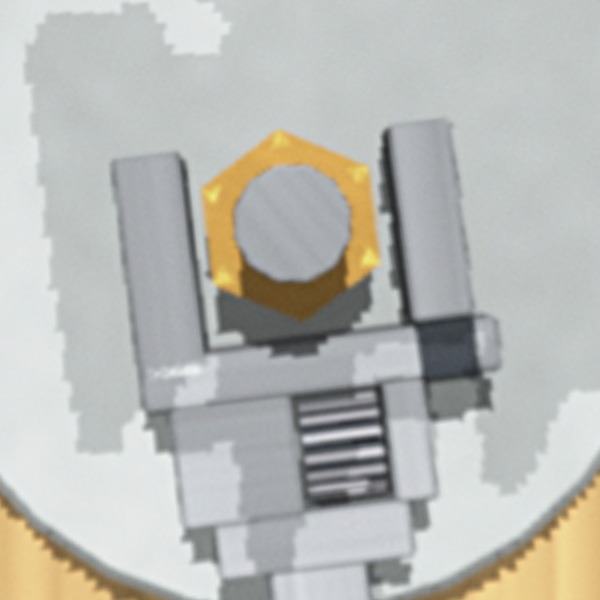

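The wrench lies flat over the nut. The fixed face is about 3 mm off its flat and the sliding face about 4 mm off (edges at columns 192 and 394), and the worm is at (343,445). I'll roll the worm now with force-controlled strokes.

```bash
cat >> h.py <<'E'
def stroke(W,s0,s1,z,F=6.5,step=5):
    """W worm xy; drag along wrench x from s0 to s1; z first guess of contact TCP height"""
    f=lambda:ctrl.read_state()["force"]
    ctrl.move_straight([*(W+s0*xw),z+4],vel=150); ctrl.pause(.05); f0=f()
    ctrl.move_straight([*(W+s0*xw),z+.8],vel=40)
    z+=.8
    while (f()-f0)[2]<F-1 and z>57: z-=.3; ctrl.move_straight([*(W+s0*xw),z],vel=20)
    log=[];s=s0
    while s<s1-.1:
        s=min(s+step,s1); ctrl.move_straight([*(W+s*xw),z],vel=40)
        d=f()-f0; log.append((round(s),round(z,2),round(d[2],1),round(d[:2]@xw,1),round(d[:2]@yw,1)))
        e=F-d[2]; z+=-.15*np.clip(e,-4,3) if abs(e)>1 else 0
    ctrl.move_straight([*(W+s*xw),z+5],vel=100)
    return log,z
E
python3 - <<'E'
from h import *
W=NUT-46.5*xw-5.5*yw
ctrl.grip(0,20)
ctrl.movep([*(W-11*xw),75],rv(PHI-np.pi))
l,z=stroke(W,-11,9,60.7); print(*l,sep="\n"); print(ctrl.read_state()["time_s"])
E
```

```text
(-6, 60.3, np.float64(8.6), np.float64(1.7), np.float64(2.3))
(-1, np.float64(60.62), np.float64(6.1), np.float64(1.2), np.float64(0.9))
(4, np.float64(60.62), np.float64(4.8), np.float64(2.4), np.float64(0.8))
(9, np.float64(60.36), np.float64(8.3), np.float64(2.0), np.float64(2.3))
22.4667
```

Run:
```python
from h import *
W=NUT-46.5*xw-5.5*yw
l,z=stroke(W,-11,9,60.7); print(*l,sep="\n")
g=NUT-86*xw; ctrl.move_straight([*g,130],vel=200); ctrl.pause(.2)
c=ctrl.get_calibration("wrist"); im=ctrl.get_image("wrist"); print(ctrl.read_state()["time_s"])
np.save("pics/st2.npy",c,allow_pickle=True);cv2.imwrite("pics/st2.png",im)
o=rect(im,c,NUT-15*xw,60,32,600,"pics/st2r.png"); print(hexfit(rect(im,c,NUT,50,31,400,"pics/t.png"),0,50,NUT))
```

```text
(-6, 60.3, np.float64(9.4), np.float64(0.9), np.float64(3.6))
(-1, np.float64(60.73), np.float64(3.7), np.float64(0.7), np.float64(1.7))
(4, np.float64(60.31), np.float64(10.9), np.float64(1.6), np.float64(1.8))
(9, np.float64(60.91), np.float64(2.9), np.float64(1.3), np.float64(0.0))
26.2083
(array([541.49628551,  74.21168043]), np.float64(37.17258938680095), np.float64(34.25636941162313))
```

View pics/st2r.png

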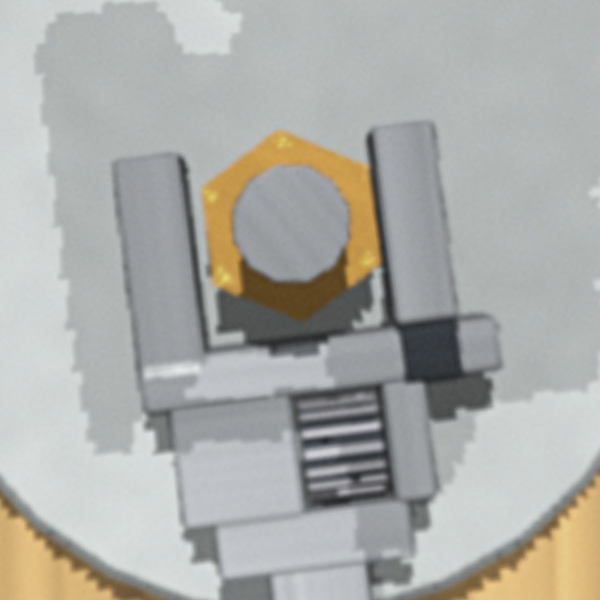

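Two strokes closed the sliding jaw by about 3.6 mm, so it now nearly touches its flat. The fixed jaw is still 3.5 mm off. I'll shift the wrench 3 mm by its handle to bring the fixed jaw up, then keep rolling with a gentler force loop.

```bash
sed -i 's/z-=.3; /z-=.15; /; s/-.15\*np.clip(e,-4,3)/-.06*np.clip(e,-6,6)/; s/z+=.8$/z+=.3/; s/z+.8\],vel=40/z+.3],vel=40/' h.py
python3 - <<'E'
from h import *
g=NUT-86*xw
ctrl.grip(40); ctrl.move_straight([*(g+2.5*yw),46],vel=150); ctrl.pause(.1)
ctrl.grip(5,20); print(ctrl.read_state()["force"].round(1))
for o in(1,0,-.5): ctrl.move_straight([*(g+o*yw),46.2],vel=20); print(o,(ctrl.read_state()["force"][:2]@yw).round(1))
ctrl.grip(40); ctrl.move_straight([*(g-.5*yw),72],vel=150); ctrl.grip(0,20)
W=NUT-46.5*xw-8.3*yw
for i in range(2):
    l,z=stroke(W,-12,11,60.5); print(*l,sep="\n")
ctrl.move_straight([*g,130],vel=250); ctrl.pause(.2)
c=ctrl.get_calibration("wrist"); im=ctrl.get_image("wrist"); print(ctrl.read_state()["time_s"])
o=rect(im,c,NUT-5*xw,40,32,600,"pics/st4r.png"); print(hexfit(rect(im,c,NUT,50,31,400,"pics/t.png"),0,50,NUT))
E
```

```text
[-1.8 -0.6  6.9]
1 5.2
0 7.9
-0.5 9.5
(-7, 60.5, np.float64(7.8), np.float64(-0.1), np.float64(-0.7))
(-2, np.float64(60.58), np.float64(6.0), np.float64(0.8), np.float64(-0.5))
(3, np.float64(60.58), np.float64(6.1), np.float64(2.0), np.float64(-0.7))
(8, np.float64(60.58), np.float64(6.5), np.float64(1.2), np.float64(0.1))
(11, np.float64(60.58), np.float64(6.3), np.float64(-0.5), np.float64(0.2))
(-7, 60.5, np.float64(4.6), np.float64(0.2), np.float64(-0.6))
(-2, np.float64(60.38), np.float64(5.7), np.float64(0.6), np.float64(-1.8))
(3, np.float64(60.38), np.float64(4.3), np.float64(0.1), np.float64(-2.6))
(8, np.float64(60.25), np.float64(5.9), np.float64(-1.2), np.float64(-1.1))
(11, np.float64(60.25), np.float64(5.8), np.float64(-1.6), np.float64(-0.5))
36.7
(array([541.33216516,  74.26296166]), np.float64(37.08760948011955), np.float64(34.330027793669025))
```

View pics/st4r.png

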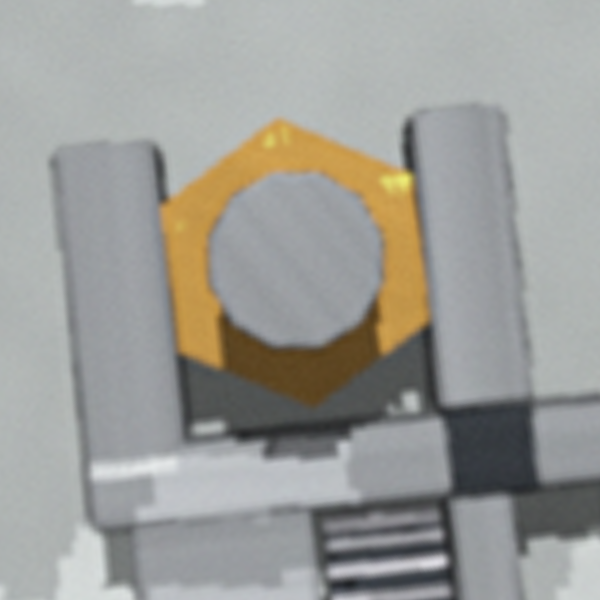

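Both faces now lie on the nut's flats, at columns 167 and 425 along row 260, which makes the gap about 34.3 mm. I'll do one short check stroke to see if it stalls, then swing the handle with the fingers loosely caging it.

Run:
```python
from h import *
W=NUT-46.5*xw-8.3*yw
l,z=stroke(W,-8,8,60.4); print(*l,sep="\n")
def pose(t,r=105):
    th=PHI+np.pi-t; u=np.array([np.cos(th),np.sin(th)]); return NUT+r*u,np.array([u[1],-u[0]]),PHI-np.pi-t
p,_,a=pose(0); ctrl.move_straight([*p,75],vel=200); ctrl.grip(28,20)
ctrl.move_straight([*p,46.3],vel=120); ctrl.pause(.15); f0=ctrl.read_state()["force"]; print("f0",f0.round(1),ctrl.read_state()["time_s"])
t=0;log=[]
while t<1.05:
    t+=.05 if t<.5 else .02
    p,d,a=pose(t); ctrl.move_straight([*p,46.3],frame=rv(a),vel=70 if t<.5 else 40)
    s=ctrl.read_state();f=(s["force"]-f0); ft=f[:2]@d; log.append((round(t,2),round(ft,1),round(f[2],1)))
    if ft<-14: break
print(*log); print(s["time_s"],s["eef_pos"].round(1))
```

```text
(-3, 60.4, np.float64(5.2), np.float64(0.2), np.float64(0.3))
(2, np.float64(60.32), np.float64(5.6), np.float64(-0.1), np.float64(-0.1))
(7, np.float64(60.32), np.float64(5.9), np.float64(-0.0), np.float64(0.7))
(8, np.float64(60.32), np.float64(5.4), np.float64(-1.7), np.float64(0.1))
f0 [ 0.4  0.3 -0.2] 41.1
(0.05, np.float64(-0.2), np.float64(0.6)) (0.1, np.float64(-0.5), np.float64(1.6)) (0.15, np.float64(-0.4), np.float64(1.9)) (0.2, np.float64(-1.0), np.float64(1.7)) (0.25, np.float64(0.3), np.float64(0.3)) (0.3, np.float64(-0.9), np.float64(0.9)) (0.35, np.float64(0.5), np.float64(0.7)) (0.4, np.float64(-0.5), np.float64(0.2)) (0.45, np.float64(-0.1), np.float64(0.2)) (0.5, np.float64(0.4), np.float64(1.7)) (0.55, np.float64(0.5), np.float64(1.2)) (0.57, np.float64(-1.2), np.float64(0.5)) (0.59, np.float64(-1.0), np.float64(-0.6)) (0.61, np.float64(-0.6), np.float64(0.5)) (0.63, np.float64(-0.6), np.float64(-0.1)) (0.65, np.float64(-1.0), np.float64(0.4)) (0.67, np.float64(-1.3), np.float64(0.2)) (0.69, np.float64(-1.6), np.float64(0.5)) (0.71, np.float64(-0.9), np.float64(0.2)) (0.73, np.float64(-0.8), np.float64(0.1)) (0.75, np.float64(-0.7), np.float64(-0.5)) (0.77, np.float64(-0.9), np.float64(-0.4)) (0.79, np.float64(-1.3), np.float64(0.1)) (0.81, np.float64(-0.8), np.float64(0.1)) (0.83, np.float64(-1.4), np.float64(-0.2)) (0.85, np.float64(-0.6), np.float64(-0.3)) (0.87, np.float64(-1.1), np.float64(-0.2)) (0.89, np.float64(-0.8), np.float64(0.9)) (0.91, np.float64(-1.5), np.float64(-0.7)) (0.93, np.float64(-2.5), np.float64(-1.2)) (0.95, np.float64(-4.8), np.float64(-1.8)) (0.97, np.float64(-4.9), np.float64(-3.3)) (0.99, np.float64(-6.1), np.float64(-2.1)) (1.01, np.float64(-5.6), np.float64(-2.3)) (1.03, np.float64(-4.1), np.float64(-2.0)) (1.05, np.float64(-4.6), np.float64(-1.6))
50.1333 [458.4  11.1  46.6]
```

The force rose only to about 5 N after 0.93 rad and no further, so I need to look before judging.

Run:
```python
from h import *
c=ctrl.get_calibration("wrist"); im=ctrl.get_image("wrist"); s=ctrl.read_state(); print(s["time_s"],s["gripper_width"],s["force"].round(1))
cv2.imwrite("pics/sw.png",im)
o=rect(im,c,NUT-[15,15],60,32,600,"pics/swr.png"); print(hexfit(rect(im,c,NUT,50,31,400,"pics/t.png"),0,50,NUT))
```

```text
50.1833 28.196741428125627 [ 5.6 -1.6 -1.1]
(array([541.15763785,  74.26868102]), np.float64(47.02124291114056), np.float64(34.42135495116897))
```

View pics/swr.png

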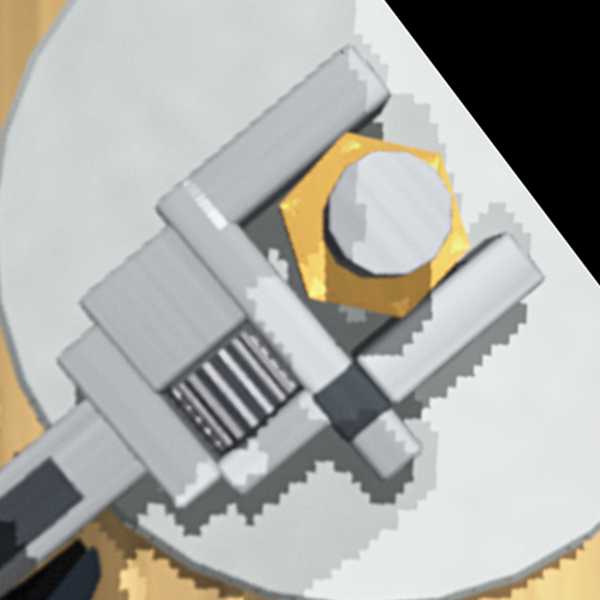

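The view shows the nut at 47.0°, so it has turned 50.1° (0.875 rad) and then stalled. After that the wrench kept turning to about 41° and the gap looks like about 36 mm, so the jaw has worked open against the stop. I'll swing the wrench back into line with the nut and close the jaw again by the worm. Then I'll press gently.

```bash
cat >> h.py <<'E'
def pose(t,r=105):
    th=PHI+np.pi-t; u=np.array([np.cos(th),np.sin(th)]); return NUT+r*u,np.array([u[1],-u[0]]),PHI-np.pi-t
E
python3 - <<'E'
import h
from h import *
p,_,a=pose(1.01); ctrl.move_straight([*p,46.3],frame=rv(a),vel=60)
ctrl.grip(5,15); T=.875
ph=PHI-T; xn=np.array([np.cos(ph),np.sin(ph)]); yn=np.array([-xn[1],xn[0]])
for t in(.94,T):
    p,_,a=pose(t); ctrl.move_straight([*(p+.5*yn),46.3],frame=rv(a),vel=60)
print(ctrl.read_state()["force"].round(1))
ctrl.grip(28); ctrl.move_straight([*p,72],vel=200); ctrl.grip(0,20)
h.xw=xn; W=NUT-43.5*xn-7.7*yn
for i in range(2):
    l,z=stroke(W,-12,8,60.4,F=7); print(*[tuple(map(float,q)) for q in l])
ctrl.move_straight([*(p),80],vel=200); ctrl.pause(.15)
c=ctrl.get_calibration("wrist"); im=ctrl.get_image("wrist"); print(ctrl.read_state()["time_s"])
np.save("pics/refit.npy",c,allow_pickle=True);cv2.imwrite("pics/refit.png",im)
rect(im,c,NUT-5*xn,40,32,600,"pics/refitr.png"); print(hexfit(rect(im,c,NUT,50,31,400,"pics/t.png"),0,50,NUT))
E
```

```text
[ 0.8 -1.4 -2.3]
(-7.0, 60.4, 8.3, 0.5, 1.8) (-2.0, 60.48, 6.9, 1.6, 0.2) (3.0, 60.48, 6.7, -1.2, 1.0) (8.0, 60.48, 8.7, -2.5, 2.5)
(-7.0, 60.55, 8.4, -2.0, 1.2) (-2.0, 60.63, 9.3, -2.9, 2.8) (3.0, 60.77, 7.2, -2.6, 2.0) (8.0, 60.77, 8.0, -3.5, 3.7)
58.0
(array([541.15933662,  74.26763293]), np.float64(47.60401095184406), np.float64(34.4234515770245))
```

View pics/refitr.png

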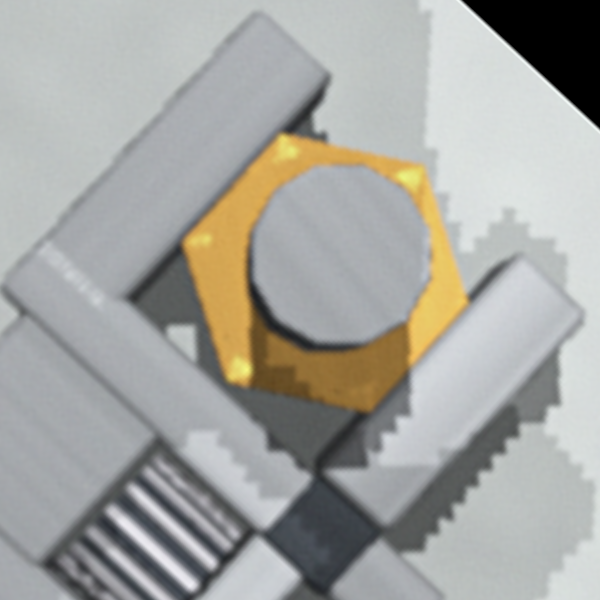

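The second stroke stalled with about 3.5 N of drag, so this time the jaw is truly closed, with both faces along the flats. I'll give a gentle final clockwise press.

Run:
```python
from h import *
T=.875; p,_,a=pose(T); ctrl.grip(28,20); ctrl.move_straight([*p,46.3],vel=120); ctrl.pause(.1); f0=ctrl.read_state()["force"]
t=T+.015; log=[]
while t<T+.2:
    t+=.012; p,d,a=pose(t); ctrl.move_straight([*p,46.3],frame=rv(a),vel=30)
    f=ctrl.read_state()["force"]-f0; ft=float(f[:2]@d); log.append((round(t,3),round(ft,1)))
    if ft<-9: break
print(*log)
p,d,a=pose(t-.035); ctrl.move_straight([*p,46.3],frame=rv(a),vel=60); ctrl.move_straight([*p,80],vel=150); ctrl.pause(.15)
c=ctrl.get_calibration("wrist"); im=ctrl.get_image("wrist"); print(ctrl.read_state()["time_s"])
cv2.imwrite("pics/fin.png",im); xn=np.array([np.cos(PHI-t),np.sin(PHI-t)])
rect(im,c,NUT-5*xn,40,32,600,"pics/finr.png"); print(hexfit(rect(im,c,NUT,50,31,400,"pics/t.png"),0,50,NUT))
```

```text
(0.902, -0.2) (0.914, -1.2) (0.926, -5.6) (0.938, -6.6) (0.95, -5.2) (0.962, -5.8) (0.974, -5.0) (0.986, -4.0) (0.998, -3.9) (1.01, -4.7) (1.022, -4.2) (1.034, -4.2) (1.046, -4.5) (1.058, -4.7) (1.07, -4.3) (1.082, -3.6)
63.9583
(array([541.10104271,  74.26211904]), np.float64(47.42102715103485), np.float64(34.488383759154424))
```

View pics/finr.png

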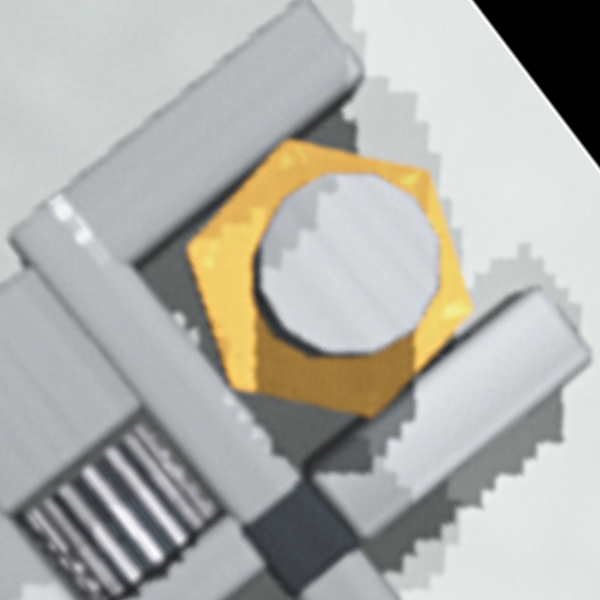

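The nut stayed at 47.4° while the wrench turned on, so it is firmly at its stop. The jaw backdrives under that load, so I need to refit it once more, quickly (64 s used), without pressing again.

Run:
```python
import h
from h import *
tm=lambda:ctrl.read_state()["time_s"]
T=.872; ph=PHI-T; xn=np.array([np.cos(ph),np.sin(ph)]); yn=np.array([-xn[1],xn[0]])
p,_,a=pose(1.047); ctrl.move_straight([*p,46.3],vel=170)
ctrl.grip(15,15)
p,_,a=pose(T,106.3); ctrl.move_straight([*(p+.5*yn),46.3],frame=rv(a),vel=70)
ctrl.grip(28); ctrl.move_straight([*(p+.5*yn),66],vel=150); ctrl.grip(0,20); print(tm())
h.xw=xn; W=NUT-42.8*xn-7.7*yn
l,z=stroke(W,-13,9,60.35,F=7.5,step=5.5); print(*[tuple(map(float,q)) for q in l])
c=ctrl.get_calibration("wrist"); im=ctrl.get_image("wrist"); print(tm())
cv2.imwrite("pics/last.png",im); rect(im,c,NUT-5*xn,40,32,600,"pics/lastr.png"); print(hexfit(rect(im,c,NUT,50,31,400,"pics/t.png"),0,50,NUT))
```

```text
66.225
(-8.0, 60.65, 5.7, 0.3, 0.8) (-2.0, 60.54, 7.4, 1.7, 0.5) (4.0, 60.54, 8.0, -1.8, 2.3) (9.0, 60.54, 9.8, -5.0, 4.0)
68.4833
(array([542.90697221,  75.86563301]), np.float64(48.08946191106762), np.float64(33.83878707035182))
```

View pics/lastr.png

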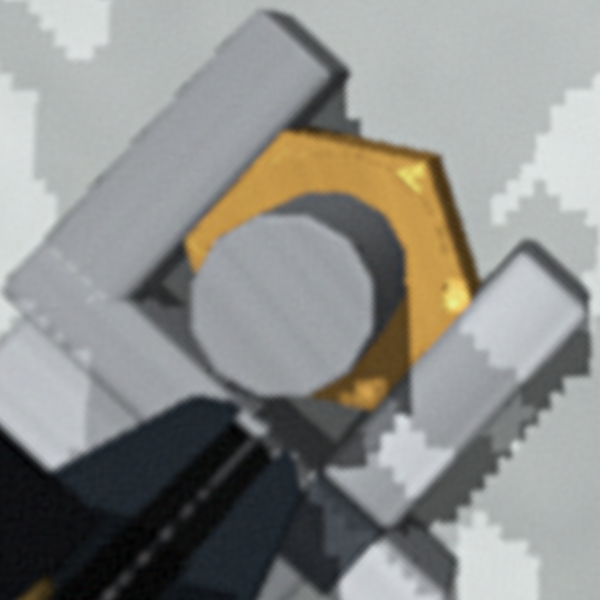

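The stroke stalled with −5 N of drag, both faces lie along the nut's flats, and the fingers are clear above the worm. I'll hand it in.

Run:
```python
from cell import ctrl
s=ctrl.read_state(); print(s["time_s"],s["force"].round(1)); ctrl.job_done()
```

```text
68.4833 [-0.5 -0.8 -0.3]
the job is handed in; nothing more can be done
```

I laid the wrench over the nut, closed its jaw by the worm and swung the nut clockwise until it stalled. I then closed the jaw again and handed the job in at 68.5 s. The wrench is flat on the nut and the fingers were clear of it.

**What the last checks showed**
- **Nut:** it turned about 50° (0.87 rad). It stayed there under two separate 5–6 N pushes on the handle (about 0.5 N m, against 0.25 N m friction), so I take it to be at its stop. I had no direct reading of its joint. Repeat angle readings differed by up to about 1°; the last, 48.1°, was from an oblique view.
- **Jaw:** the last worm stroke stalled at about 5 N of drag, and the last picture shows both jaw faces along the nut's flats.

**What went wrong on the way**
- **Jaw opened at the stop:** both times I pushed at the stop, the wrench slipped about 7–10° on the nut and the jaw gap grew to about 36 mm. Either the worm backdrives under that load or, the first time, the jaw had not been fully closed.
- **Mended out of order:** I swung the wrench back and closed the jaw by the worm both times. The final fit was therefore set after the nut was home, and I did not load it again.
- **Worm force:** a few readings during rolling were outside the 5–8 N range, from 2.9 to 10.9 N.

I moved nothing else on purpose, but took no final overview picture to confirm it.

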